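# Hold the loan cabinet's door release drawn to its mark

## Robot

A 7-joint arm with a two-finger parallel gripper is mounted at the origin on the work surface. World frame = base frame: x ahead of the robot, y to its left, z up, the work surface at z = 0. Lengths are in m, angles in rad, forces in N, time in s.
With the tool pointing down it reaches from about 0.4 to 0.875 m from the base axis. Payload 19.3 kg.
Tool frame: the origin (TCP) lies at the centre of the arm's flange, where the gripper is bolted on; the fingertips stand 173 mm ahead of it and the grasp point (between the pads) lies 155 mm ahead of it; z points along the fingers, y is the line along which they close (so a half turn about z gives the same grasp; the last joint's range is limited). The gripper opens to 85 mm and grips with 20 to 120 N. Pads are 22 mm wide; open, the fingers measure 114 mm over their backs; the gripper's body (76 mm by 85 mm) begins 54 mm behind the grasp point. The pads swing forward as they close: fully open they stand 13 mm farther back than shut.
Start: joints at [1.154, 0.521, -0.036, 1.599, 0.021, 1.021, -0.113], TCP at [0.212, -0.588, 0.405] pointing down, gripper open.
Joint ranges: [-2.91, 2.91], [-0.3, 2.13], [-1.5, 1.42], [0.17, 2.43], [-1.26, 4.41], [0.16, 1.93], [-2.52, 2.52]. Speed limits (rad/s): [1.89, 1.89, 2.39, 2.39, 3.01, 3.01, 3.01].

## Interface

Orientations are given as [roll, pitch, yaw] about the fixed x, y, z axes, in that order (R = Rz(yaw) Ry(pitch) Rx(roll)).
In Python, from workcell import bot, imaging, job gives the robot as it stands.
- The arm moves only by the tool carry_out, never from a script. Its argument "targets" is a list of rows, each a list of 3 entries, a list of its own where there are three numbers: the shift along the tool's x, y, z in units of 0.25 m (1.0 is 0.25 m), then the turn, a rotation vector about the tool's x, y, z in units of 180 degrees (1.0 is 180 degrees), then the opening, from 0 (shut) to 1 (fully open). In form: [[[tx, ty, tz], [wx, wy, wz], jaw], ...]. A call has 1 to 8 rows; each row shifts and turns the commanded pose from where the row before left it, along the tool's axes as they then stand; what a row does not reach is not made up. A row lasts 1/8 s, in which the tool goes at most 62.5 mm and 10.7 degrees, less where a joint would pass 70% of its speed; a pose out of reach is approached as far as the arm can. A call with a number of a shift or a turn outside -1 to 1 is refused whole. A call with a gripper value outside its range is refused whole. The fingers move at their own pace and stop on an object; "force" is the grip in N (left out, the last holds). Time passes only in rows, so rows that do not move let the fingers close. It gives the time, the measured TCP pose, the force and the opening at its end, in the units of the state.
- bot.observe(): the state, without advancing time (a new reading comes with each control period).
- imaging.grab_frame(name): name is "scene" or "side" or "wrist"; returns a dict with "pixels" (480x640x3 uint8, red, green, blue), "mtx" (3x3 intrinsics, pixels), "k1" (the pictures are not rectified: a ray, as slopes to the right and down, at radius r is drawn at 1 + k1 r^2 times it, then the intrinsics apply), "cam_to_world" (4x4, takes a point from camera to world coordinates); the wrist camera has in their place "mount" (4x4, takes a point from camera to tool coordinates, whose origin is the TCP and whose axes are the flange's). Camera axes: x right, y down, z forward; pixel columns grow to the right and rows downward; lengths in m; the calibration is good to about 2 mm. A picture is of the moment at which its call begins: read the wrist's pose just before it. There is no depth.
- job.job_done(): hands the job in, once; it reports no verdict.
The state is a dict: "clock": time; "qpos": joint angles; "qd": joint speeds; "joint_efforts": joint torques, N m; "position": TCP position; "tool_rot": TCP orientation; "force": force on the tool from outside, world axes, zero at the start; "moment": the same for the moment, N m; "grip_width": finger opening in m.
Only numpy, scipy, OpenCV 4.12 (cv2) and the standard library are available. Lean on these libraries where they do the work, as an engineer would, in place of code of your own. Each camera call takes 0.05 s, during which the arm holds its last target. There are 200 camera calls.

## Task

The stethoscope cabinet's sliding door stays unlatched only while the sprung release rod is drawn out. On the white release unit, slide the blue cover fully open, then pull the red grip of the rod out against its spring until the white pointer bar at its foot is centred on the orange length mark, and hold it there: finish still holding the rod at the mark, without letting go. Leave the chestpiece, the bumper ring, the pen cup and the clipboard where they are.

Things in the scene. Friction and masses are not known exactly. Their poses are not given: they have to be found in the camera images.
- release_unit: White fixed unit, 112 mm wide (x; 122 over its aluminium rails), 300 long (y -148 to +152 mm), origin under its middle at counter height, z up. Its -y half is an open trough, its +y half a solid spring housing, top at z 64 mm. The side rails and an end stop at y +155 mm reach z 71. The cover opens towards +y, onto the housing; the rod is pulled towards -y.
- trough_floor (a point): Middle of the trough's floor, at unit x 0, y -72 mm, z 8 mm above the counter; axes as the unit's. Inside the trough is 100 mm wide (x) and 140 mm long (y); its walls are 6 mm thick and reach z 64 mm above the counter.
- cover (a joint): Slide of the blue cover along the unit's y, m: 0 = shut over the trough, 0.146 = fully open against its stop, over the housing. Starts at 0 to 0.03, stays where left, takes about 2.5 N to move. The cover is a flat plate 112 x 148 x 5 mm, top at z 70 mm above the counter.
- cover_handle (a point): Middle of the yellow upright rib handle on the middle of the cover: 14 mm thick along the unit's y, 56 mm long along its x, standing from z 70 to z 100 mm above the counter (this point at z 85). At unit x 0, y = -74 mm + cover slide. Axes as the unit's.
- pull_rod: Sprung telescoping rod's upright round red grip, 18 mm diameter, from the trough floor to z 58 mm above the counter. Origin on the grip's axis, at the floor (z 8 mm); axes as the unit's. At rest at unit x 0, y -40 mm, under the cover; slides only along y, at most 72 mm towards -y. The spring pulls it home with 6 N at rest, plus 1.2 N per 10 mm drawn.
- rod_foot (a point): On the grip's axis at the steel rod's height, 16 mm above the counter. The rod, 9 mm thick, runs from here to +y into a 14 mm thick tube that ends at unit y -14 mm. The white pointer bar at the grip's foot, 50 mm along x, 5 mm along y, top at z 13 mm, is centred under this point.
- length_mark: Orange length mark: a line 6 mm wide across the trough floor (along the unit's x) and up and over both side walls. Origin at counter height under the middle of the line, at unit x 0, 35 to 60 mm to -y of the grip's rest place (it differs each time); axes as the unit's. The rod is at its mark when its origin has the same unit y as this.
- chestpiece: Bystander: navy plastic stethoscope chestpiece, 46 mm diameter, 28 mm high, loose on the counter on the +x side of the unit; origin under its centre.
- bumper_ring: Bystander: tan rubber ring, 48 mm outside, 30 mm inside, 10 mm high, loose on the counter on the +x side of the unit; origin under its centre.
- pen_cup: Bystander: red plastic pen cup, 70 mm diameter, 90 mm high, loose on the counter on the +x side of the unit; origin under its centre.
- clipboard: Bystander: folded steel clipboard, 220 x 150 mm, 15 mm high, lying on the counter beyond the unit's +y end; origin under its centre.

How it is judged:
By the outcome, as a careful person would: the job done as asked, in the order asked, and still so for the second after the job is handed in, while the arm keeps its last pose, push and grip.
It also fails if it takes over 48 s, if anything falls off the work surface, if the arm or the gripper's body presses on something with over 40 N, if the wrist force passes 120 N, or if a joint passes its speed limit or range.

## Working session

There is one attempt and no reset: what is moved stays moved. The work goes in short steps, Python scripts to look and compute and a tool call to move; the robot and the scene stay as the last step left them, time stands still between calls to the robot, and variables do not carry over. Pictures are saved under pics/ and viewed, on a budget of 10 in all, crops included, one or two more only if the job needs it, and the job is handed in when it is done.

Besides the shell and the picture viewer there is one more tool, called by a JSON object that holds its "method" and its "body". carry_out: Moves the arm, as the interface text tells. Its arguments: {"type":"object","properties":{"targets":{"type":"array"},"force":{"type":"number"}},"required":["targets"]}

```bash
mkdir -p pics
python3 - <<'E'
from workcell import bot, imaging
import cv2,pickle
print(bot.observe())
for n in ("scene","side"):
    f=imaging.grab_frame(n); pickle.dump(f,open(n+'.pkl','wb'))
    cv2.imwrite(f'pics/{n}0.png',f['pixels'][:,:,::-1]); print(n,f['mtx'],f['k1'],f['cam_to_world'])
E
```

```text
{'clock': 0.0, 'qpos': array([ 1.15382956,  0.52199994, -0.03636833,  1.59996271,  0.02120544,
        1.02110652, -0.11282111]), 'qd': array([-2.92364737e-04, -7.73880916e-04,  4.10977560e-04,  1.85240149e-03,
        1.00412904e-05,  7.38601745e-04,  7.81813064e-04]), 'joint_efforts': array([-1.43441866e-06, -9.27120066e+01,  1.98001854e+00, -3.69936347e+01,
        1.78049400e-02,  8.12349172e-03, -3.97725569e-05]), 'position': array([ 0.21236594, -0.58767753,  0.40415016]), 'tool_rot': array([-3.14050293e+00,  6.14281987e-05,  3.46773229e-01]), 'force': array([-0.7267589 ,  0.16287   ,  0.51810669]), 'moment': array([-0.01339096,  0.03741988,  0.00944409]), 'grip_width': 0.08554324633921537}
scene [[565.53088096   0.         323.88635607]
 [  0.         565.53088096 242.37354063]
 [  0.           0.           1.        ]] -0.08960949281935252 [[-0.19421732  0.55217239 -0.810793    1.32095025]
 [ 0.98068525  0.08978424 -0.17376776  0.21864489]
 [-0.02315332 -0.82888144 -0.55894497  0.56809046]
 [ 0.          0.          0.          1.        ]]
side [[461.37795735   0.         326.04311366]
 [  0.         461.37795735 245.75792425]
 [  0.           0.           1.        ]] 0.02565362294377059 [[-0.99581763 -0.04970806  0.07665739  0.52362955]
 [-0.09064248  0.64270652 -0.76073141  0.76913308]
 [-0.01145372 -0.76449816 -0.64452414  0.67268366]
 [ 0.          0.          0.          1.        ]]
```

View pics/scene0.png

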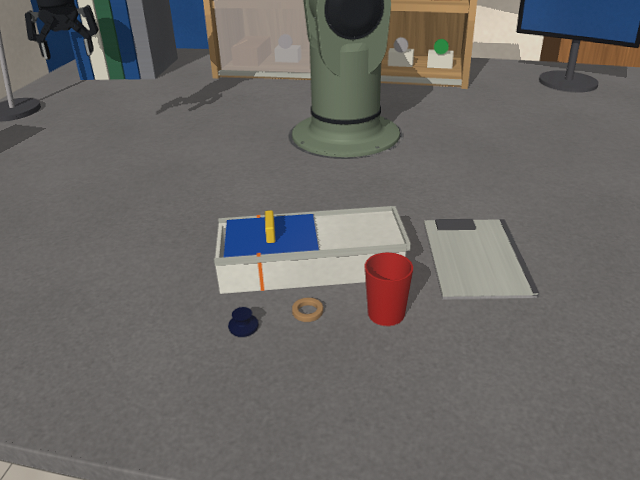

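View pics/side0.png

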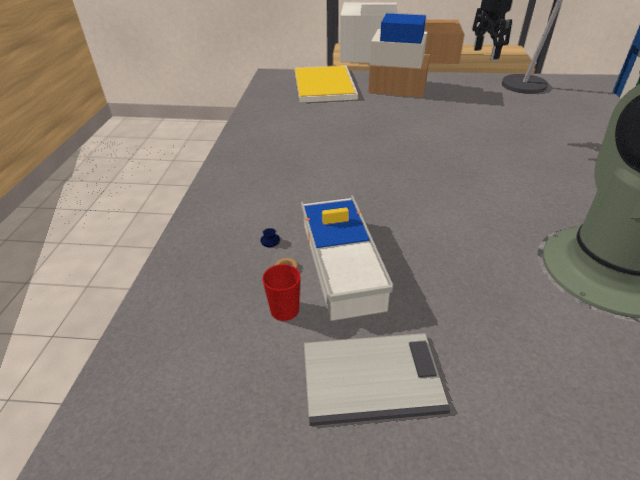

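The scene picture shows the unit at about (216-408, 208-291), with its handle at (270,227) and the orange mark at (259,255-290). The side picture shows it at about (303-388, 198-315), with the handle at (335,216). I'll enlarge both.

Run:
```python
import cv2,pickle,numpy as np
a=pickle.load(open('scene.pkl','rb'))['pixels'][200:300,210:415,::-1]
b=pickle.load(open('side.pkl','rb'))['pixels'][190:322,295:395,::-1]
a=cv2.resize(a,None,fx=3.9,fy=3.9,interpolation=cv2.INTER_CUBIC)
cv2.imwrite('pics/ca.png',a)
cv2.imwrite('pics/cb.png',cv2.resize(b,None,fx=4.5,fy=4.5,interpolation=cv2.INTER_CUBIC))
```

```text
(no output)
```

View pics/ca.png

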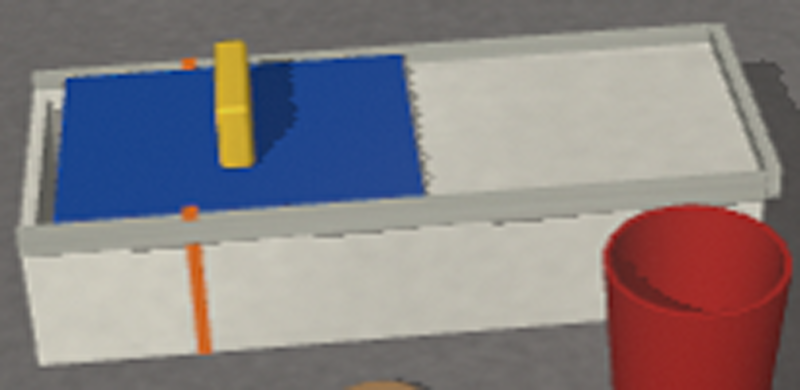

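View pics/cb.png

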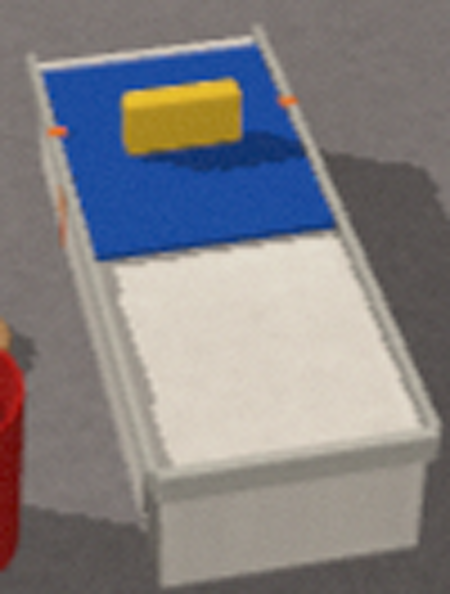

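The crops show the unit corners, the mark, the cover edges and the handle clearly. I'll fit the pose, cover slide and mark to these points.

```bash
cat > h.py <<'E'
import numpy as np,pickle
from scipy.optimize import least_squares
def proj(P,f,T=None):
    T=f['cam_to_world'] if T is None else T
    p=(np.asarray(P)-T[:3,3])@T[:3,:3]; s=p[:,:2]/p[:,2:]
    s=s*(1+f['k1']*(s**2).sum(1,keepdims=True)); return s@f['mtx'][:2,:2].T+f['mtx'][:2,2]
def world(U,X,Y,a):
    c,s=np.cos(a),np.sin(a); U=np.asarray(U)
    return np.c_[X+c*U[:,0]-s*U[:,1],Y+s*U[:,0]+c*U[:,1],U[:,2]]
E
python3 - <<'E'
from h import *
S=pickle.load(open('scene.pkl','rb'));D=pickle.load(open('side.pkl','rb'))
def res(p):
    X,Y,a,c,m=p
    A=[[.061,-.148,.071],[-.061,-.148,.071],[.056,-.148,0],[.056,m,0],[.0585,m,.071],[.056,c,.07],[-.056,c,.07],[0,c-.074,.1]]
    a_=np.array([[22,228],[33,73],[42,364],[205,352],[190,213],[424,195],[405,57],[233,76]])/3.9+[210,200]
    B=[[.056,.152,0],[-.056,.152,0],[.061,-.148,.071],[-.061,-.148,.071],[.0585,m,.071],[-.0585,m,.071]]
    b_=np.array([[163,587],[418,545],[33,58],[258,28],[57,132],[288,101]])/4.5+[295,190]
    return np.r_[proj(world(A,X,Y,a),S)-a_,proj(world(B,X,Y,a),D)-b_].ravel()
r=least_squares(res,[.65,0,0,.01,-.09],loss='soft_l1')
print(r.x,np.degrees(r.x[2])); print(res(r.x).reshape(-1,2).round(1))
print(world([[0,r.x[3]-.074,.085],[0,-.04,0],[0,r.x[4],0]],*r.x[:3]))
E
```

```text
[ 0.56703132  0.0322253   0.30294463  0.0123493  -0.08146145] 17.357448473555035
[[-0.2 -0. ]
 [ 0.7 -1.6]
 [ 0.6 -0.7]
 [ 0.3 -1.1]
 [ 0.3 -0.6]
 [ 0.9 -1.3]
 [-0.8 -2.7]
 [-0.3 -2.3]
 [-0.7  0.3]
 [-0.8 -0.2]
 [-2.7 -0.9]
 [-0.9 -1.1]
 [-1.8 -0.5]
 [-1.1 -0.7]]
[[ 0.5854237  -0.02661796  0.085     ]
 [ 0.5789646  -0.00595318  0.        ]
 [ 0.59133388 -0.04552657  0.        ]]
```

{"method": "carry_out", "body": {"targets": [[[0.166, -0.123, 0], [0, 0, 0], 1], [[0.166, -0.123, 0], [0, 0, 0], 1], [[0.166, -0.123, 0], [0, 0, 0], 1], [[0.166, -0.123, 0], [0, 0, 0], 1], [[0.166, -0.123, 0], [0, 0, 0], 1], [[0.166, -0.123, 0], [0, 0, 0], 1], [[0.166, -0.123, 0], [0, 0, 0], 1], [[0.166, -0.123, 0], [0, 0, 0], 1]]}}

```text
clock: 1.1
position: [0.4417, -0.2421, 0.4046]
tool_rot: [-3.141, 0.0, 0.347]
force: [1.4, -1.4, -0.1]
grip_width: 0.0852
```

{"method": "carry_out", "body": {"targets": [[[0.167, -0.124, 0.04], [0, 0, 0.003], 0.6], [[0.167, -0.124, 0.04], [0, 0, 0.003], 0.6], [[0.167, -0.124, 0.04], [0, 0, 0.003], 0.6], [[0.167, -0.124, 0.04], [0, 0, 0.003], 0.6], [[0.167, -0.124, 0.04], [0, 0, 0.002], 0.6], [[0, 0, 0], [0, 0, 0], 0.6]]}}

```text
clock: 1.85
position: [0.5898, -0.0257, 0.3534]
tool_rot: [-3.139, 0.001, 0.308]
force: [-0.9, 0.0, 0.4]
grip_width: 0.0509
```

Run:
```python
from workcell import bot, imaging
import cv2,pickle
o=bot.observe();f=imaging.grab_frame('wrist');f['o']=o;pickle.dump(f,open('w1.pkl','wb'))
cv2.imwrite('pics/w1.png',f['pixels'][:,:,::-1]);print(o['clock'],o['position'],o['tool_rot'],o['force'],f['mount'],f['mtx'],f['k1'])
```

```text
1.85 [ 0.58982557 -0.02569092  0.35337045] [-3.13948345e+00  6.44249700e-04  3.07907202e-01] [-0.87065073  0.00898892  0.407895  ] [[-1.81750757e-04 -9.53374676e-01 -3.01789156e-01  7.72312124e-02]
 [ 9.99999983e-01 -1.78814256e-04 -3.73564463e-05 -5.04608958e-04]
 [-1.83495136e-05 -3.01789158e-01  9.53374692e-01  2.96446250e-02]
 [ 0.00000000e+00  0.00000000e+00  0.00000000e+00  1.00000000e+00]] [[388.08428363   0.         314.23801436]
 [  0.         388.08428363 241.53360053]
 [  0.           0.           1.        ]] 0.013603058267199892
```

View pics/w1.png

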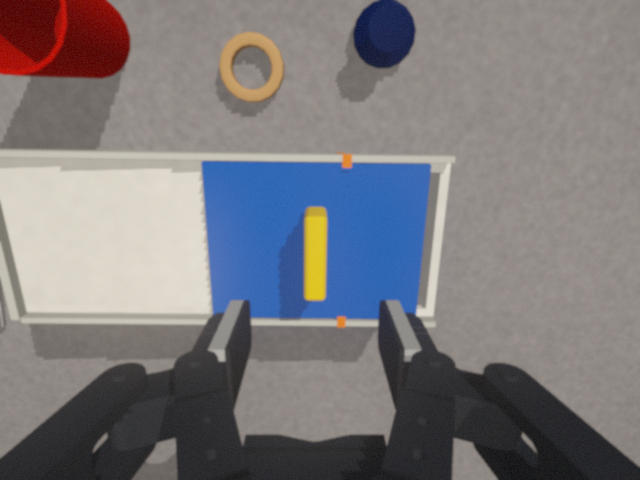

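The wrist picture has the handle's top at x 305-327, y 212-300. The rail ends are near (455,157) and (434,326), the marks at (347,161) and (341,322), and the cover's +y edge at (203,163)-(212,318).

```bash
cat >> h.py <<'E'
from scipy.spatial.transform import Rotation as Ro
def wT(f):
    M=np.eye(4);M[:3,:3]=Ro.from_euler('xyz',f['o']['tool_rot']).as_matrix();M[:3,3]=f['o']['position'];return M@f['mount']
E
python3 - <<'E'
from h import *
W=pickle.load(open('w1.pkl','rb'));T=wT(W)
def res(p):
    X,Y,a,c,m=p
    A=[[.061,-.148,.071],[-.061,-.148,.071],[.0555,m,.071],[-.0555,m,.071],[.054,c,.07],[-.054,c,.07],[0,c-.074,.1]]
    return (proj(world(A,X,Y,a),W,T)-[[455,157],[434,326],[347,161],[341,322],[203,163],[212,318],[316,256]]).ravel()
r=least_squares(res,[.567,.032,.3,.012,-.08],loss='soft_l1')
print(r.x,np.degrees(r.x[2]));print(res(r.x).reshape(-1,2).round(1))
print(world([[0,r.x[3]-.074,.085],[0,-.04,0],[0,r.x[4],0]],*r.x[:3]))
E
```

```text
[ 0.56722198  0.03056285  0.29102384  0.01354791 -0.07958909] 16.67443772418278
[[ 0.  -0.7]
 [-0.1  0.3]
 [ 0.2  2.4]
 [-0.2 -4. ]
 [-0.6  0. ]
 [ 0.9 -4.5]
 [-0.1  3.8]]
[[ 0.58456769 -0.02734727  0.085     ]
 [ 0.57869931 -0.00775517  0.        ]
 [ 0.59005873 -0.04567956  0.        ]]
```

{"method": "carry_out", "body": {"targets": [[[-0.022, 0, 0.08], [0, 0, 0.005], 0.6], [[0, 0, 0.13], [0, 0, 0], 0.6], [[0, 0, 0.13], [0, 0, 0], 0.6], [[0, 0, 0.06], [0, 0, 0], 0.6], [[0, 0, 0.01], [0, 0, 0], 0.4], [[0, 0, 0], [0, 0, 0], 0], [[0, 0, 0], [0, 0, 0], 0], [[0, 0, 0], [0, 0, 0], 0]], "force": 40}}

```text
clock: 2.9
position: [0.5836, -0.0313, 0.2532]
tool_rot: [3.141, -0.001, 0.287]
force: [-3.8, 1.6, 7.3]
grip_width: 0.013
```

{"method": "carry_out", "body": {"targets": [[[0, 0, 0], [0, 0, 0], 0], [[0, 0, 0], [0, 0, 0], 0]]}}

```text
clock: 3.15
position: [0.5836, -0.0313, 0.2532]
tool_rot: [3.141, -0.001, 0.287]
force: [-2.4, -0.1, 8.6]
grip_width: 0.0131
```

{"method": "carry_out", "body": {"targets": [[[0, 0, -0.004], [0, 0, 0], 0], [[0, -0.06, 0], [0, 0, 0], 0], [[0, -0.08, 0], [0, 0, 0], 0], [[0, -0.08, 0], [0, 0, 0], 0], [[0, -0.08, 0], [0, 0, 0], 0], [[0, -0.08, 0], [0, 0, 0], 0], [[0, -0.06, 0], [0, 0, 0], 0], [[0, -0.04, 0], [0, 0, 0], 0]]}}

```text
clock: 4.15
position: [0.5485, 0.0853, 0.2532]
tool_rot: [-3.142, 0.002, 0.288]
force: [-5.4, -5.0, 1.2]
grip_width: 0.0132
```

{"method": "carry_out", "body": {"targets": [[[0, -0.03, 0], [0, 0, 0], 0], [[0, -0.016, 0], [0, 0, 0], 0], [[0, 0, 0], [0, 0, 0], 0]]}}

```text
clock: 4.53
position: [0.5452, 0.0963, 0.2532]
tool_rot: [-3.141, 0.002, 0.288]
force: [-7.8, -0.8, 2.5]
grip_width: 0.0132
```

{"method": "carry_out", "body": {"targets": [[[0, -0.012, 0], [0, 0, 0], 0], [[0, -0.008, 0], [0, 0, 0], 0], [[0, 0, 0], [0, 0, 0], 0]]}}

```text
clock: 4.9
position: [0.5443, 0.0991, 0.2532]
tool_rot: [3.14, 0.002, 0.286]
force: [-2.6, -13.2, 1.8]
grip_width: 0.013
```

{"method": "carry_out", "body": {"targets": [[[0, -0.008, 0], [0, 0, 0], 0], [[0, 0, 0], [0, 0, 0], 0]]}}

```text
clock: 5.15
position: [0.5442, 0.0995, 0.2533]
tool_rot: [3.138, 0.002, 0.285]
force: [2.0, -21.5, 0.5]
grip_width: 0.0131
```

{"method": "carry_out", "body": {"targets": [[[0, 0.016, 0], [0, 0, 0], 0], [[0, 0, 0], [0, 0, 0], 0.5], [[0, 0, 0], [0, 0, 0], 0.5], [[0, 0, -0.1], [0, 0, 0], 0.5], [[0, 0, -0.2], [0, 0, 0], 0.5], [[0, 0.15, -0.1], [0, 0, 0], 0.45], [[0, 0.15, 0], [0, 0, 0], 0.45], [[0.008, 0.15, 0], [0, 0, 0], 0.45]]}}

```text
clock: 6.15
position: [0.5795, -0.0102, 0.3539]
tool_rot: [3.142, -0.001, 0.288]
force: [0.8, 0.1, 0.3]
grip_width: 0.0386
```

{"method": "carry_out", "body": {"targets": [[[0, 0, 0], [0, 0, -0.002], 0.45], [[0, 0, 0], [0, 0, 0], 0.45]]}}

```text
clock: 6.4
position: [0.5791, -0.0087, 0.3532]
tool_rot: [-3.141, -0.0, 0.294]
force: [-0.3, -0.2, 0.6]
grip_width: 0.0382
```

Run:
```python
from workcell import bot, imaging
import cv2,pickle
o=bot.observe();f=imaging.grab_frame('wrist');f['o']=o;pickle.dump(f,open('w2.pkl','wb'))
cv2.imwrite('pics/w2.png',f['pixels'][:,:,::-1]);print(o['clock'],o['position'],o['tool_rot'],o['force'],o['grip_width'])
```

```text
6.4 [ 0.57909983 -0.00874659  0.35323012] [-3.14105649e+00 -3.10293145e-04  2.93908615e-01] [-0.27739325 -0.16665393  0.56195345] 0.038178868356572894
```

View pics/w2.png

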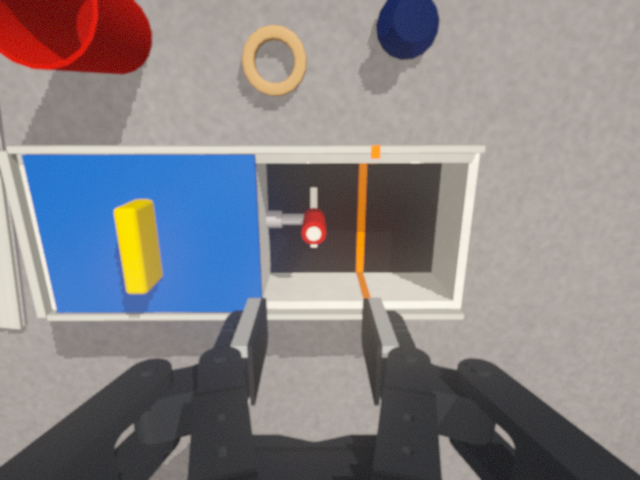

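The trough is open. The grip's top is at (314,233), the pointer bar runs from (314,187) to (314,247), and the floor mark from (363,165) to (360,271). The wall-top mark is at (376,152). The cover's edges are at x≈22-50 and 257-264.

Run:
```python
from h import *
import cv2
W=pickle.load(open('w2.pkl','rb'));T=wT(W)
def res(p):
    X,Y,a,c,m=p
    A=[[.061,-.148,.071],[-.061,-.148,.071],[.0555,m,.071],[.05,m,.008],[-.05,m,.008],[.056,c,.07],[-.056,c,.07],[0,c-.074,.1],[0,-.04,.058],[.025,-.04,.013],[-.025,-.04,.013],[.061,.158,.071]]
    return (proj(world(A,X,Y,a),W,T)-[[485,148],[463,317],[376,152],[363,165],[360,271],[257,154],[264,314],[133,248],[314,233],[314,188],[314,247],[8,148]]).ravel()
r=least_squares(res,[.567,.032,.3,.14,-.08],loss='soft_l1')
print(r.x,np.degrees(r.x[2]));print(res(r.x).reshape(-1,2).round(1))
print(world([[0,-.04,0],[0,r.x[4],0]],*r.x[:3]))
```

```text
[ 0.5665902   0.02991796  0.30007748 -0.00288199 -0.07949083] 17.1931732900426
[[-1.000e-01 -2.900e+00]
 [ 6.000e-01  1.000e+00]
 [-3.000e-01  2.900e+00]
 [ 5.000e-01 -1.000e+01]
 [-1.000e-01  8.000e-01]
 [-1.300e+00  8.000e-01]
 [-3.000e-01 -1.900e+00]
 [ 2.418e+02  4.200e+00]
 [ 3.000e-01  2.000e-01]
 [ 1.000e-01 -4.000e-01]
 [ 5.000e-01 -3.000e-01]
 [-9.200e+00 -3.000e-01]]
[[ 0.57841397 -0.00829459  0.        ]
 [ 0.59008723 -0.04602071  0.        ]]
```

{"method": "carry_out", "body": {"targets": [[[-0.003, 0, 0.1], [0, 0, 0], 0.35], [[0, 0, 0.14], [0, 0, 0], 0.35], [[0, 0, 0.14], [0, 0, 0], 0.35], [[0, 0, 0.12], [0, 0, 0], 0.35], [[0, 0, 0.08], [0, 0, 0], 0.35], [[0, 0, 0.033], [0, 0, 0], 0.35], [[0, 0, 0], [0, 0, 0], 0.35]]}}

```text
clock: 7.32
position: [0.5787, -0.0095, 0.2003]
tool_rot: [3.142, -0.0, 0.294]
force: [-0.6, 0.2, 1.6]
grip_width: 0.0298
```

{"method": "carry_out", "body": {"targets": [[[0, 0, 0], [0, 0, 0], 0], [[0, 0, 0], [0, 0, 0], 0], [[0, 0, 0], [0, 0, 0], 0], [[0, 0, 0], [0, 0, 0], 0]], "force": 60}}

```text
clock: 7.82
position: [0.5786, -0.0089, 0.2008]
tool_rot: [-3.141, -0.001, 0.294]
force: [-3.1, 5.6, 6.6]
grip_width: 0.0161
```

{"method": "carry_out", "body": {"targets": [[[0, 0.02, 0], [0, 0, 0], 0], [[0, 0.03, 0], [0, 0, 0], 0], [[0, 0.03, 0], [0, 0, 0], 0], [[0, 0.03, 0], [0, 0, 0], 0], [[0, 0.03, 0], [0, 0, 0], 0], [[0, 0.016, 0], [0, 0, 0], 0], [[0, 0, 0], [0, 0, 0], 0]]}}

```text
clock: 8.7
position: [0.5899, -0.0459, 0.2008]
tool_rot: [-3.14, -0.001, 0.294]
force: [-4.0, 10.5, 7.5]
grip_width: 0.0162
```

Run:
```python
from workcell import bot, imaging
import cv2,pickle,numpy as np
o=bot.observe();print(o['clock'],o['position'],o['tool_rot'],o['force'],o['grip_width'])
f=imaging.grab_frame('wrist');f['o']=o;pickle.dump(f,open('w3.pkl','wb'))
g=imaging.grab_frame('scene');pickle.dump(g,open('s3.pkl','wb'))
a=f['pixels'][:,:,::-1]
cv2.imwrite('pics/w3.png',a)
```

```text
8.7 [ 0.58986625 -0.04586218  0.2008057 ] [-3.14010273e+00 -1.12145907e-03  2.94211833e-01] [-3.97763042 10.46383504  7.49440326] 0.016188458184624246
```

View pics/w3.png

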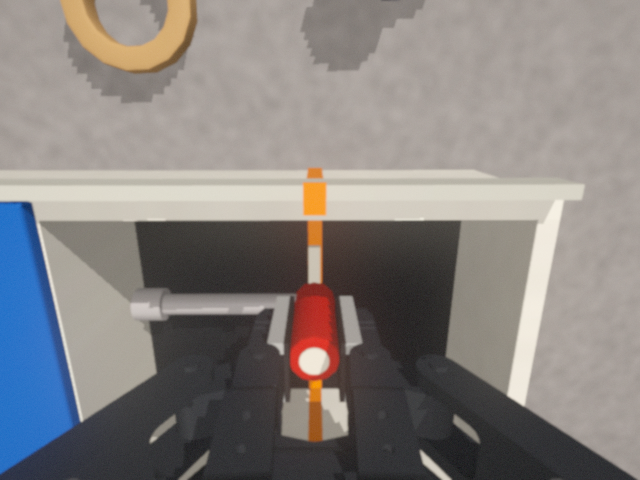

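The pointer bar (308-322 at y 247-283) lies in line with the orange mark (about 308-322 at y 222-246). I'll measure the offset in subpixels.

Run:
```python
from h import *
W=pickle.load(open('w3.pkl','rb'));T=wT(W)
im=W['pixels'].astype(float)
def inter(u,v,z):
    def r(q):return proj([[q[0],q[1],z]],W,T)[0]-[u,v]
    return least_squares(r,[.59,-.05]).x
a=.297
def span(v,w):
    s=w[v-1:v+2,285:345].mean(0); s=s-np.median(s); h=s.max()/2
    i=np.where(s>h)[0]; L,R=i[0],i[-1]
    l=L-(s[L]-h)/(s[L]-s[L-1]); r=R+(s[R]-h)/(s[R]-s[R+1]); return 285+l,285+r
red=im[:,:,0]-im[:,:,2]; wh=im.min(2)
for n,w,z,vs in (('mark',red,.008,(226,232,238,243)),('ptr',wh,.013,(252,258,264,270,276))):
    for v in vs:
        l,r=span(v,w); P=[inter(u,v,z)-[.567,.030] for u in (l,r)]
        y=[-np.sin(a)*p[0]+np.cos(a)*p[1] for p in P]; print(n,v,round(l,1),round(r,1),'y mm',np.round(1e3*np.array(y),2),'mid %.2f'%(500*sum(y)))
```

```text
mark 226 307.0 321.9 y mm [-75.39 -81.85] mid -78.62
mark 232 307.3 321.8 y mm [-75.49 -81.85] mid -78.67
mark 238 307.5 321.8 y mm [-75.53 -81.85] mid -78.69
mark 243 307.4 322.0 y mm [-75.47 -81.94] mid -78.70
ptr 252 307.5 320.1 y mm [-75.62 -81.03] mid -78.33
ptr 258 307.5 320.1 y mm [-75.6  -81.03] mid -78.31
ptr 264 307.6 320.1 y mm [-75.61 -81.04] mid -78.33
ptr 270 307.6 320.1 y mm [-75.59 -81.06] mid -78.32
ptr 276 307.6 320.1 y mm [-75.57 -81.06] mid -78.32
```

{"method": "carry_out", "body": {"targets": [[[0, 0.0015, 0], [0, 0, 0], 0], [[0, 0, 0], [0, 0, 0], 0], [[0, 0, 0], [0, 0, 0], 0], [[0, 0, 0], [0, 0, 0], 0], [[0, 0, 0], [0, 0, 0], 0], [[0, 0, 0], [0, 0, 0], 0], [[0, 0, 0], [0, 0, 0], 0], [[0, 0, 0], [0, 0, 0], 0]]}}

```text
clock: 9.8
position: [0.5899, -0.0458, 0.2008]
tool_rot: [-3.14, -0.001, 0.295]
force: [-3.9, 9.0, 8.3]
grip_width: 0.0167
```

Run:
```python
from workcell import bot, imaging
import numpy as np,cv2
o=bot.observe();print(o['clock'],o['position'],o['force'],o['grip_width'])
im=imaging.grab_frame('wrist')['pixels'].astype(float)
for w,v in ((im[:,:,0]-im[:,:,2],238),(im.min(2),264)):
    s=w[v-1:v+2,285:345].mean(0); s=s-np.median(s); h=s.max()/2
    i=np.where(s>h)[0]; L,R=i[0],i[-1]
    print(285+L-(s[L]-h)/(s[L]-s[L-1]),285+R+(s[R]-h)/(s[R]-s[R+1]))
cv2.imwrite('pics/s4.png',imaging.grab_frame('scene')['pixels'][150:390,160:560,::-1].repeat(2,0).repeat(2,1))
```

```text
9.8 [ 0.5898855  -0.04583251  0.20080706] [-3.86679229  8.98962703  8.33730935] 0.0166890454719497
307.4281045751634 322.0974842767296
307.63255033557044 320.12157534246575
```

View pics/s4.png

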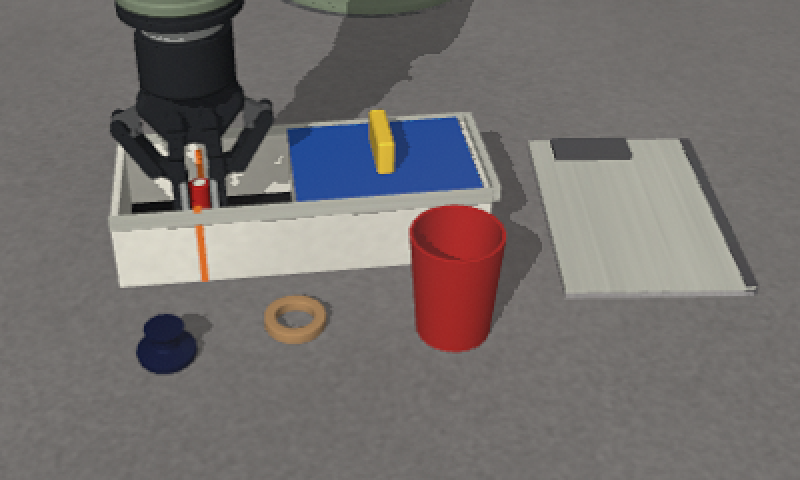

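```bash
python3 -c "
from workcell import job,bot
print(job.job_done())
print(bot.observe()['grip_width'])"
```

```text
the job is handed in; nothing more can be done
None
the job is handed in; nothing more can be done
```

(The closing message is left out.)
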